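Stop the maquette's plate from rocking

TASK

The aluminium plate under the wax figure rocks on one of its four corners. Press down on the plate's corners one after another to find the one that gives, then press only that corner's bent-up brass shim down flat, so that the plate stands level and firm. Only press: do not lift or shift the plate, leave the other three shims bent up and everything else where it stands.

Things in the scene. Friction and masses are not known exactly. Their poses are not given: they have to be found in the camera images.
- board: Fixed plywood modelling board, 210 (x) x 330 (y) x 20 mm thick, on the table; origin at the centre of its underside, z up, x towards its far side, y to its left. Seen from the robot it may be turned up to 17 degrees. A fixed stub under the middle of the plate helps to carry it.
- plate: Loose aluminium plate, 160 (x) x 180 (y) x 12 mm, with a dark wax figure in its middle, at most 56 mm across, its head 117 mm above the plate's top face; 1.4 kg in all. It lies level over the board, axes as the board's; origin at the centre of its underside, 42 mm above the table. It rests on a stub under its middle and a packing under each corner; one packing, any of the four, is 5 mm short.
- corner_near_left (a point): Point on the plate's top face at its near left corner, right above that corner's packing, 66 mm in x and 76 mm in y from the plate's centre (14 mm inside both edges): press here. Near is the board's -x, left its +y. A firm corner stays put; the rocking one sinks up to 5 mm under 3 to 5 N and comes back level when let go.
- corner_near_right (a point): Point on the plate's top face at its near right corner, right above that corner's packing, 66 mm in x and 76 mm in y from the plate's centre (14 mm inside both edges): press here. Near is the board's -x, left its +y. A firm corner stays put; the rocking one sinks up to 5 mm under 3 to 5 N and comes back level when let go.
- corner_far_left (a point): Point on the plate's top face at its far left corner, right above that corner's packing, 66 mm in x and 76 mm in y from the plate's centre (14 mm inside both edges): press here. Near is the board's -x, left its +y. A firm corner stays put; the rocking one sinks up to 5 mm under 3 to 5 N and comes back level when let go.
- corner_far_right (a point): Point on the plate's top face at its far right corner, right above that corner's packing, 66 mm in x and 76 mm in y from the plate's centre (14 mm inside both edges): press here. Near is the board's -x, left its +y. A firm corner stays put; the rocking one sinks up to 5 mm under 3 to 5 N and comes back level when let go.
- tab_near_left (a point): Point on the top of the near left shim, a brass leaf 28 mm wide, 46 mm long, 2.5 mm thick, bent up beside the plate, hinged 98 mm from the board's centre line, 4.5 mm above the board, and pointing away from the plate (along the board's +y). The point is 36 mm from the hinge, about 43 mm above the table when bent up and 26 mm when flat.
- tab_near_right (a point): Point on the top of the near right shim, a brass leaf 28 mm wide, 46 mm long, 2.5 mm thick, bent up beside the plate, hinged 98 mm from the board's centre line, 4.5 mm above the board, and pointing away from the plate (along the board's -y). The point is 36 mm from the hinge, about 43 mm above the table when bent up and 26 mm when flat.
- tab_far_left (a point): Point on the top of the far left shim, a brass leaf 28 mm wide, 46 mm long, 2.5 mm thick, bent up beside the plate, hinged 98 mm from the board's centre line, 4.5 mm above the board, and pointing away from the plate (along the board's +y). The point is 36 mm from the hinge, about 43 mm above the table when bent up and 26 mm when flat.
- tab_far_right (a point): Point on the top of the far right shim, a brass leaf 28 mm wide, 46 mm long, 2.5 mm thick, bent up beside the plate, hinged 98 mm from the board's centre line, 4.5 mm above the board, and pointing away from the plate (along the board's -y). The point is 36 mm from the hinge, about 43 mm above the table when bent up and 26 mm when flat.
- shim_near_left (a joint): Angle of the near left shim: 0 bent up (29 degrees above level), 0.5 rad lying flat. Stiff: takes about 6 to 10 N pressed down at its tab point and stays where it is left, with no spring. Pressing it flat raises that corner's packing by 5 mm: under the rocking corner this just fills the gap; under a firm corner it would lift the plate out of level.
- shim_near_right (a joint): Angle of the near right shim: 0 bent up (29 degrees above level), 0.5 rad lying flat. Stiff: takes about 6 to 10 N pressed down at its tab point and stays where it is left, with no spring. Pressing it flat raises that corner's packing by 5 mm: under the rocking corner this just fills the gap; under a firm corner it would lift the plate out of level.
- shim_far_left (a joint): Angle of the far left shim: 0 bent up (29 degrees above level), 0.5 rad lying flat. Stiff: takes about 6 to 10 N pressed down at its tab point and stays where it is left, with no spring. Pressing it flat raises that corner's packing by 5 mm: under the rocking corner this just fills the gap; under a firm corner it would lift the plate out of level.
- shim_far_right (a joint): Angle of the far right shim: 0 bent up (29 degrees above level), 0.5 rad lying flat. Stiff: takes about 6 to 10 N pressed down at its tab point and stays where it is left, with no spring. Pressing it flat raises that corner's packing by 5 mm: under the rocking corner this just fills the gap; under a firm corner it would lift the plate out of level.
- cork: Loose cork, 28 mm across, 24 mm tall, on the board between the two left shims; a bystander; origin at its foot.
- weight: Loose brass weight, 26 mm across, 29 mm tall, on the board between the two right shims; a bystander; origin at its foot.
- jar: Glass jar 72 mm across, 90 mm tall, with modelling tools standing in it up to about 155 mm; a bystander; origin at its foot.
- cup: White plastic cup 76 mm across, 85 mm tall; a bystander; origin at its foot.
- wax_block: Dark wax block 60 x 40 x 30 mm; a bystander; origin at its foot.
- brush: Brush lying on the table; a bystander.
- bowl: White plastic bowl 140 mm across, 55 mm tall; a bystander; origin at its foot.
Not all that is in view belongs to the job. What is shaped like the plate but pink or turquoise is not meant.

How it is judged:
By the outcome, as a careful person would: the job done as asked, in the order asked, and still so for the second after the job is handed in, with the robot touching nothing.
It also fails if it takes over 54 s, if anything falls off the work surface, if the arm or the gripper's body presses on something with over 40 N, if the wrist force passes 120 N, or if a joint passes its speed limit or range.

ROBOT

A 7-joint arm with a two-finger parallel gripper is mounted at the origin on the work surface. World frame = base frame: x ahead of the robot, y to its left, z up, the work surface at z = 0. Lengths are in m, angles in rad, forces in N, time in s.
With the tool pointing down it reaches from about 0.4 to 0.875 m from the base axis. Payload 19.3 kg.
Tool frame: the origin (TCP) lies midway between the tips of the shut fingers; the grasp point (between the pads) lies 19 mm behind it (env.grip_point_offset is the distance from the TCP to the grasp point, in m); x points along the fingers, y is the direction in which the jaws open and shut, and the axes are right-handed (so a half turn about x gives the same grasp; the last joint's range is limited). The gripper opens to 85 mm and grips with 20 to 120 N. Pads are 22 mm wide; open, the fingers measure 114 mm over their backs; the gripper's body (76 mm by 85 mm) begins 54 mm behind the grasp point. The pads swing forward as they close: fully open they stand 13 mm farther back than shut.
Start: joints at [1.268, 0.521, -0.036, 1.599, 0.021, 1.021, -0.113], TCP at [0.144, -0.608, 0.231] pointing down, gripper open.
Joint ranges: [-2.91, 2.91], [-0.3, 2.13], [-1.5, 1.42], [0.17, 2.43], [-1.26, 4.41], [0.16, 1.93], [-2.52, 2.52]. Speed limits (rad/s): [1.89, 1.89, 2.39, 2.39, 3.01, 3.01, 3.01].

INTERFACE

Orientations are given as a unit quaternion [x, y, z, w].
In Python, from cell import sensors, read_camera, camera_info, workorder, env gives the robot as it stands. The module is installed in compiled form; this text tells all that it offers.
- The arm moves only by the tool servo_tool, never from a script. Its argument "targets" is a list that holds one entry, the list of rows, each a list of 6 numbers: the shift along the world's x, y, z scaled (see below), then the turn, a rotation vector about the world's x, y, z scaled (see below). In form: [[[x, y, z, rx, ry, rz], ...]]. A call has 1 to 20 rows; each row shifts and turns the commanded pose from where the row before left it; what a row does not reach is not made up. The controller multiplies each number of a shift by 0.04 m and each number of a turn by 0.12 rad. A row lasts 1/10 s, in which the tool goes at most 50 mm and 8.59 degrees, less where a joint would pass 70% of its speed; a pose out of reach is approached as far as the arm can. A call with a number of a shift or a turn outside -1 to 1 is refused whole. A call with a gripper value outside its range is refused whole. "jaw" is the opening, from -1 (shut) to 1 (fully open), so that 0 is half open, set as the call begins (left out, the last holds). The fingers move at their own pace and stop on an object; "grip_force" is the grip in N (left out, the last holds). Time passes only in rows, so rows that do not move let the fingers close. It gives the time, the measured TCP pose, the force and the opening at its end, in the units of the state.
- sensors.sense(): the state, without advancing time (a new reading comes with each control period).
- read_camera(name): name is "side" or "top" or "wrist"; returns the picture (420x560x3 uint8, red, green, blue); there is no depth.
- camera_info(name): a dict with "fx", "fy", "cx", "cy" (pixels), "rvec" (rotation vector, rad) and "tvec" (3), from world to camera coordinates, as OpenCV has them. Camera axes: x right, y down, z forward; pixel columns grow to the right and rows downward; lengths in m; the calibration is good to about 2 mm. A picture is of the moment at which its call begins: read the wrist's pose just before it. camera_info takes no time and is no camera call; for the wrist camera it gives the pose at the moment of the call.
- workorder.close_job(): hands the job in, once; it reports no verdict.
The state is a dict: "time_s": time; "qpos": joint angles; "joint_velocities": joint speeds; "effort": joint torques, N m; "position": TCP position; "eef_rot": TCP orientation; "ft_force": force on the tool from outside, world axes, zero at the start; "moment": the same for the moment, N m; "opening": finger opening in m.
Only numpy, scipy, OpenCV 4.12 (cv2) and the standard library are available. Lean on these libraries where they do the work, as an engineer would, in place of code of your own. Each camera call takes 0.05 s, during which the arm holds its last target.

## Working session

There is one attempt and no reset: what is moved stays moved. The work goes in short steps, Python scripts to look and compute and a tool call to move; the robot and the scene stay as the last step left them, time stands still between calls to the robot, and variables do not carry over. Pictures are saved under pics/ and viewed, and the job is handed in when it is done.

Besides the shell and the picture viewer there is one more tool, called after "Request:" by a JSON object that holds its "method" and its "body", one argument or row to a line. servo_tool: Moves the arm, as the interface text tells. Shifts and turns lie within -1 to 1; 1 stands for 0.04 m of shift or 0.12 rad of turn. Its arguments: {"type":"object","properties":{"targets":{"type":"array"},"jaw":{"type":"number"},"grip_force":{"type":"number"}},"required":["targets"]}

```bash
mkdir -p pics; python3 - <<'E'
from cell import sensors, read_camera, camera_info, env
import cv2
s=sensors.sense()
print(s)
for n in ("side","top"):
    im=read_camera(n); cv2.imwrite(f"pics/{n}0.png",im[:,:,::-1]); print(n,camera_info(n))
E
```

```text
{'time_s': 0.0, 'qpos': array([ 1.26777648,  0.52203835, -0.03633182,  1.59999391,  0.02118984,
        1.02108913, -0.11280285]), 'joint_velocities': array([-0.00075278,  0.00202792, -0.00212471,  0.00040213, -0.00075243,
        0.00139789,  0.00027161]), 'effort': array([-7.05337370e-04, -9.27112269e+01,  1.97973333e+00, -3.69933987e+01,
        1.79147412e-02,  8.19003879e-03,  1.21277512e-05]), 'position': array([ 0.14409456, -0.60782127,  0.23071556]), 'eef_rot': array([-0.70225001, -0.08252148,  0.70239314, -0.08172519]), 'ft_force': array([ 0.9243858 , -0.06236941,  0.50304741]), 'moment': array([0.01674427, 0.01137146, 0.03292823]), 'opening': 0.0858839880553003}
side {'fx': 404.090900170371, 'fy': 404.090900170371, 'cx': 281.61120570590674, 'cy': 210.5954170092607, 'rvec': array([ 0.86858733, -2.34881038,  1.30436681]), 'tvec': array([0.410584  , 0.24110521, 0.69581697])}
top {'fx': 390.84974211297174, 'fy': 390.84974211297174, 'cx': 280.3009060872774, 'cy': 210.2639439601108, 'rvec': array([ 2.09957066, -2.11759217,  0.22773667]), 'tvec': array([-0.00960041,  0.54998188,  0.91244463])}
```

View pics/side0.png

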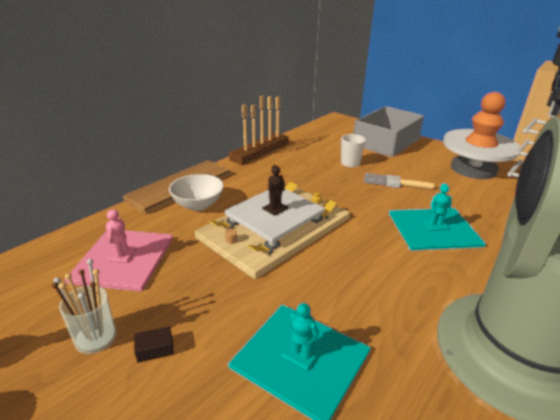

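View pics/top0.png

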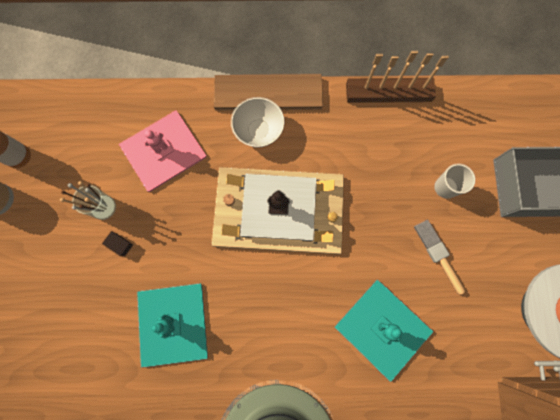

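The top view has up = +x and left = +y. The grey plate with the dark figure is at about (278,207) on the board. The pink plate (163,150) and the turquoise ones (172,325) and (385,330) are the wrong colours. I'll confirm with an enlarged crop.

```bash
python3 - <<'E'
import cv2
im=cv2.imread("pics/top0.png")[155:265,200:360]
cv2.imwrite("pics/top0c.png",cv2.resize(im,None,fx=5,fy=5,interpolation=cv2.INTER_CUBIC)[:600])
im=cv2.imread("pics/side0.png")[155:275,190:360]
cv2.imwrite("pics/side0c.png",cv2.resize(im,None,fx=4.7,fy=4.7,interpolation=cv2.INTER_CUBIC)[:600])
E
```

```text
(no output)
```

View pics/top0c.png

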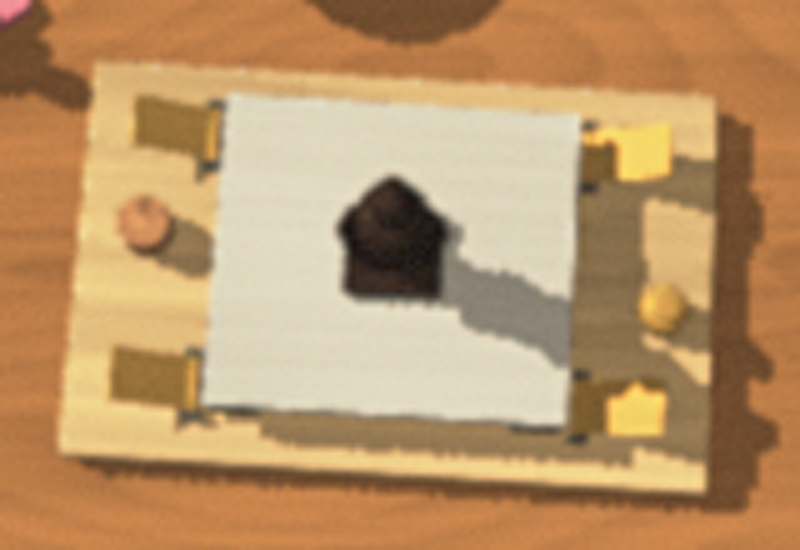

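View pics/side0c.png

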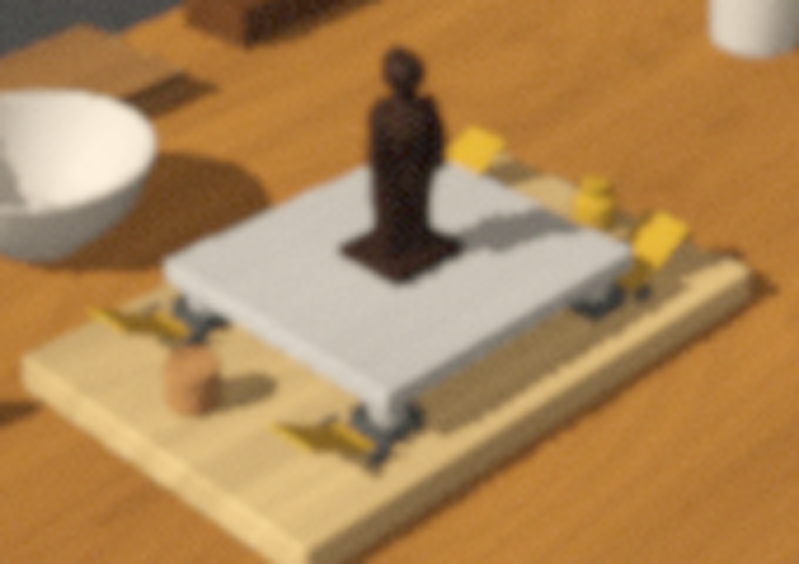

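```bash
cat > h.py <<'E'
import numpy as np, cv2
from cell import camera_info
def ray(n,px,z,ci=None):
    ci=ci or camera_info(n); R=cv2.Rodrigues(ci['rvec'])[0]; t=ci['tvec']
    d=R.T@np.array([(px[0]-ci['cx'])/ci['fx'],(px[1]-ci['cy'])/ci['fy'],1]); c=-R.T@t
    return (c+d*(z-c[2])/d[2])
def proj(n,P,ci=None):
    ci=ci or camera_info(n); K=np.array([[ci['fx'],0,ci['cx']],[0,ci['fy'],ci['cy']],[0,0,1]])
    return cv2.projectPoints(np.array(P,float).reshape(-1,3),ci['rvec'],ci['tvec'],K,None)[0][:,0]
E
python3 - <<'E'
from h import *
im=cv2.imread("pics/top0.png"); hsv=cv2.cvtColor(im,cv2.COLOR_BGR2HSV)
m=np.zeros(im.shape[:2],np.uint8); m[155:265,200:360]=(hsv[155:265,200:360,1]<60)&(hsv[155:265,200:360,2]>110)
m*=255
m=cv2.morphologyEx(m,cv2.MORPH_OPEN,np.ones((3,3)))
m=cv2.morphologyEx(m,cv2.MORPH_CLOSE,np.ones((25,25)))
cs,_=cv2.findContours(m,cv2.RETR_EXTERNAL,cv2.CHAIN_APPROX_NONE); c=max(cs,key=cv2.contourArea)
P=np.array([ray("top",p,0.054)[:2] for p in c[:,0]])
r=cv2.minAreaRect((P*1000).astype(np.float32)); print("plate",r)
def q(pts,z,f=lambda p:(p[0]/5+200-.4,p[1]/5+155-.4)):
    Q=np.array([ray("top",f(p),z)[:2] for p in pts]);print(Q.round(4),"c",Q.mean(0).round(4))
    ya=(Q[0]+Q[3]-Q[1]-Q[2])/2; xa=(Q[0]+Q[1]-Q[2]-Q[3])/2
    print("len",np.hypot(*ya),np.hypot(*xa),"ang",np.degrees(np.arctan2(-ya[0],ya[1])),np.degrees(np.arctan2(xa[1],xa[0])))
q([(222,93),(580,115),(568,427),(205,405)],.054)
q([(95,63),(716,95),(705,493),(60,455)],.02)
s=lambda p:(p[0]/4.7+190-.4,p[1]/4.7+155-.4)
Q=[ray("side",s(p),.054) for p in [(165,265),(455,160),(632,250),(385,392)]];print("side plate",np.round(Q,4),np.mean(Q,0))
print("wax",ray("top",(117,244),.03),"bowl",ray("top",(258,120),.05),"cup",ray("top",(457,178),.08))
E
```

```text
plate ((561.064208984375, -9.38958740234375), (180.35552978515625, 160.95252990722656), 85.84585571289062)
[[ 0.6486  0.0775]
 [ 0.6353 -0.1049]
 [ 0.4755 -0.0946]
 [ 0.4879  0.0841]] c [ 0.5618 -0.0095]
len 0.18098249184102497 0.1604833719459965 ang -4.074084234787467 -3.0206751805164287
[[ 0.6767  0.1483]
 [ 0.6561 -0.1804]
 [ 0.446  -0.1659]
 [ 0.4681  0.1608]] c [ 0.5617 -0.0093]
len 0.32834155985046876 0.2097968120764398 ang -3.722048491996414 -3.696098366419536
side plate [[ 0.6433  0.084   0.054 ]
 [ 0.6032 -0.0974  0.054 ]
 [ 0.4748 -0.0849  0.054 ]
 [ 0.4887  0.092   0.054 ]] [ 0.55249555 -0.00157076  0.054     ]
wax [0.47291152 0.39711243 0.03      ] bowl [0.79652332 0.04253731 0.05      ] cup [ 0.62334912 -0.45241398  0.08      ]
```

```bash
python3 - <<'E'
from h import *
from cell import sensors
from scipy.spatial.transform import Rotation as R
s=sensors.sense(); Rm=R.from_quat(s['eef_rot']); print(Rm.as_matrix().round(3))
a=np.radians(-3.9); ex=np.array([np.cos(a),np.sin(a),0]); ey=np.array([-np.sin(a),np.cos(a),0]); dn=np.array([0,0,-1.])
for nm,y in (("y=+ey",ey),("y=-ey",-ey),("y=ex",ex),("y=-ex",-ex)):
    D=np.column_stack([dn,y,np.cross(dn,y)]); rv=(R.from_matrix(D)*Rm.inv()).as_rotvec(); print(nm,rv.round(4),(rv/.12).round(2))
print(camera_info("wrist"))
E
```

```text
[[-0.     0.231 -0.973]
 [ 0.001 -0.973 -0.231]
 [-1.    -0.001  0.   ]]
y=+ey [ 2.0000e-04 -1.3000e-03  2.8407e+00] [ 0.000e+00 -1.000e-02  2.367e+01]
y=-ey [-9.000e-04 -2.000e-04 -3.009e-01] [-0.01 -0.   -2.51]
y=ex [-6.0000e-04 -8.0000e-04  1.2699e+00] [-0.000e+00 -1.000e-02  1.058e+01]
y=-ex [-9.0000e-04  6.0000e-04 -1.8717e+00] [-1.00e-02  1.00e-02 -1.56e+01]
{'fx': 332.67716642578443, 'fy': 332.67716642578443, 'cx': 277.73073599226683, 'cy': 208.95347052329552, 'rvec': array([-2.26421651,  1.7894669 ,  0.27973161]), 'tvec': array([-0.62530563, -0.03930229,  0.37924091])}
```

Request:
{"method": "servo_tool", "body": {
  "targets": [
    [[0, 0, 0.3, 0, 0, 0], [0, 0, 0.3, 0, 0, 0], [0.48, 0.73, 0, 0, 0, 0.6], [0.48, 0.73, 0, 0, 0, 0.6], [0.48, 0.73, 0, 0, 0, 0.6], [0.48, 0.73, 0, 0, 0, 0.6], [0.48, 0.73, 0, 0, 0, 0.6], [0.48, 0.73, 0, 0, 0, 0.6], [0.48, 0.73, 0, 0, 0, 0.6], [0.48, 0.73, 0, 0, 0, 0.6], [0.48, 0.73, 0, 0, 0, 0.6], [0.48, 0.73, 0, 0, 0, 0.6], [0.48, 0.73, 0, 0, 0, 0.6], [0.48, 0.73, 0, 0, 0, 0.6], [0.48, 0.73, 0, 0, 0, 0.6], [0.48, 0.73, 0, 0, 0, 0.6], [0.48, 0.73, 0, 0, 0, 0.6], [0.48, 0.73, 0, 0, 0, 0.4], [0, 0, 0, 0, 0, 0], [0, 0, 0, 0, 0, 0]]
  ],
  "jaw": -1
}}

```text
time_s: 2.1
position: [0.4518, -0.1407, 0.2561]
eef_rot: [0.55, 0.445, -0.549, 0.445]
ft_force: [0.9, -0.8, 0.2]
opening: 0.0001
```

```bash
cat >> h.py <<'E'
from scipy.spatial.transform import Rotation as Ro
from cell import sensors
A=np.radians(-3.9); C=np.array([.5615,-.0095])
def b2w(x,y): 
    c,s=np.cos(A),np.sin(A); return C+np.array([c*x-s*y,s*x+c*y])
def to(x,y,z,b=True):
    s=sensors.sense(); p=b2w(x,y) if b else np.array([x,y])
    d=np.r_[p,z]-s['position']; Rm=Ro.from_quat(s['eef_rot'])
    ex=np.array([np.cos(A),np.sin(A),0]);dn=np.array([0,0,-1.]);D=np.column_stack([dn,ex,np.cross(dn,ex)])
    rv=(Ro.from_matrix(D)*Rm.inv()).as_rotvec()
    print("shift units",(d/.04).round(2),"turn units",(rv/.12).round(2),"F",s['ft_force'].round(2),"pos",s['position'].round(4),"t",s['time_s'])
E
python3 - <<'E'
from h import *
from cell import read_camera
to(-.066,-.076,.12); print(sensors.sense()['qpos'].round(2))
cv2.imwrite("pics/w1.png",read_camera("wrist")[:,:,::-1])
E
```

```text
shift units [ 0.97  1.5  -3.4 ] turn units [0.   0.01 1.18] F [ 0.86 -0.79  0.22] pos [ 0.4518 -0.1407  0.2561] t 2.1
[ 0.6   0.28 -0.51  1.94  0.17  0.96 -0.2 ]
```

View pics/w1.png

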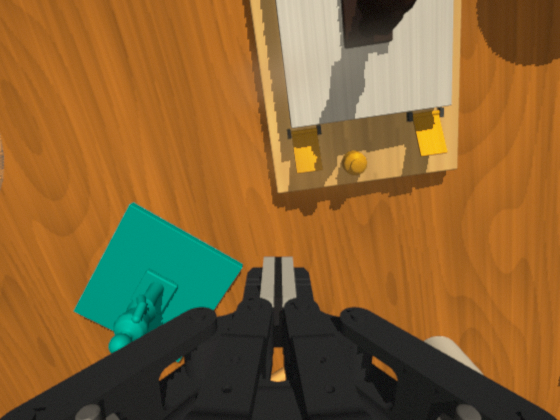

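The wrist view shows the plate's right edge, with the near-right corner at (292,127) and the far-right corner at (452,105). The weight is at (355,162) between the two right shims. I'll check the pose with these two corners.

```bash
python3 - <<'E'
from h import *
for p,e in (((292,127),(-.08,-.09)),((452,105),(.08,-.09))):
    print(ray("wrist",p,.054).round(4),b2w(*e).round(4))
for p in ((279,192),(457,168)): print(ray("wrist",p,.02).round(4))
print(b2w(-.105,-.165),b2w(.105,-.165))
E
```

```text
[ 0.4774 -0.092   0.054 ] [ 0.4756 -0.0939]
[ 0.6362 -0.1043  0.054 ] [ 0.6352 -0.1047]
[ 0.4489 -0.1643  0.02  ]
[ 0.6549 -0.1793  0.02  ]
[ 0.44552063 -0.1669763 ] [ 0.65503433 -0.18125951]
```

Both views agree within 2 mm. Next I move above the near-right corner.

Request:
{"method": "servo_tool", "body": {
  "targets": [
    [[0.5, 0.75, -0.4, 0, 0, 0.6], [0.5, 0.75, -0.6, 0, 0, 0.6], [0, 0, -0.8, 0, 0, 0], [0, 0, -0.8, 0, 0, 0], [0, 0, -0.8, 0, 0, 0], [0, 0, -0.5, 0, 0, 0], [0, 0, -0.4, 0, 0, 0], [0, 0, 0, 0, 0, 0], [0, 0, 0, 0, 0, 0]]
  ]
}}

```text
time_s: 3.05
position: [0.4914, -0.0817, 0.0839]
eef_rot: [-0.516, -0.483, 0.517, -0.483]
ft_force: [0.4, -0.0, 0.6]
opening: -0.0002
```

```bash
sed -i 's/\[.5615,-.0095\]/[.562,-.009]/' h.py; python3 - <<'E'
from h import *
to(-.066,-.076,.054); print(sensors.sense()['qpos'].round(2))
E
```

```text
shift units [-0.01  0.03 -0.75] turn units [ 0.    0.   -0.01] F [ 0.44 -0.02  0.64] pos [ 0.4914 -0.0817  0.0839] t 3.05
[ 0.38  0.58 -0.44  2.03  0.42  0.62 -0.41]
```

Request:
{"method": "servo_tool", "body": {
  "targets": [
    [[0, 0, -0.3, 0, 0, 0], [0, 0, -0.25, 0, 0, 0], [0, 0, -0.1, 0, 0, 0], [0, 0, -0.05, 0, 0, 0], [0, 0, 0, 0, 0, 0]]
  ]
}}

```text
time_s: 3.55
position: [0.4913, -0.0809, 0.0551]
eef_rot: [-0.516, -0.483, 0.516, -0.483]
ft_force: [0.3, 0.2, 0.9]
opening: -0.0001
```

Request:
{"method": "servo_tool", "body": {
  "targets": [
    [[0, 0, -0.025, 0, 0, 0], [0, 0, -0.025, 0, 0, 0], [0, 0, 0, 0, 0, 0]]
  ]
}}

```text
time_s: 3.85
position: [0.4916, -0.081, 0.0537]
eef_rot: [0.516, 0.483, -0.516, 0.483]
ft_force: [-1.5, -0.4, 9.1]
opening: 0.0
```

Near-right is firm: 9 N with the tool at 53.7 mm, so it didn't sink. Next is far-right.

Request:
{"method": "servo_tool", "body": {
  "targets": [
    [[0, 0, 0.3, 0, 0, 0], [0, 0, 0.45, 0, 0, 0], [0.47, -0.03, 0, 0, 0, 0], [0.47, -0.03, 0, 0, 0, 0], [0.47, -0.03, 0, 0, 0, 0], [0.47, -0.03, 0, 0, 0, 0], [0.47, -0.03, 0, 0, 0, 0], [0.47, -0.03, 0, 0, 0, 0], [0.47, -0.04, 0, 0, 0, 0], [0, 0, 0, 0, 0, 0], [0, 0, 0, 0, 0, 0]]
  ]
}}

```text
time_s: 4.95
position: [0.6226, -0.0897, 0.0836]
eef_rot: [0.516, 0.483, -0.516, 0.483]
ft_force: [-0.1, 0.1, -0.3]
opening: -0.0003
```

```bash
python3 - <<'E'
from h import *
to(.066,-.076,.056); print(sensors.sense()['qpos'].round(2))
E
```

```text
shift units [ 0.    0.01 -0.69] turn units [-0.   -0.   -0.02] F [-0.13  0.08 -0.3 ] pos [ 0.6226 -0.0897  0.0836] t 4.95
[ 0.34  0.74 -0.44  1.68  0.41  0.81 -0.35]
```

Request:
{"method": "servo_tool", "body": {
  "targets": [
    [[0, 0, -0.3, 0, 0, 0], [0, 0, -0.25, 0, 0, 0], [0, 0, -0.1, 0, 0, 0], [0, 0, -0.04, 0, 0, 0], [0, 0, 0, 0, 0, 0]]
  ]
}}

```text
time_s: 5.45
position: [0.6228, -0.0897, 0.0554]
eef_rot: [-0.516, -0.483, 0.516, -0.483]
ft_force: [-1.0, -0.5, -0.4]
opening: 0.0001
```

Request:
{"method": "servo_tool", "body": {
  "targets": [
    [[0, 0, -0.025, 0, 0, 0], [0, 0, -0.02, 0, 0, 0], [0, 0, 0, 0, 0, 0]]
  ]
}}

```text
time_s: 5.75
position: [0.623, -0.0898, 0.054]
eef_rot: [0.516, 0.483, -0.516, 0.483]
ft_force: [0.9, 0.6, -0.3]
opening: -0.0003
```

Request:
{"method": "servo_tool", "body": {
  "targets": [
    [[0, 0, -0.015, 0, 0, 0], [0, 0, 0, 0, 0, 0]]
  ]
}}

```text
time_s: 5.95
position: [0.6231, -0.0898, 0.0534]
eef_rot: [0.516, 0.483, -0.516, 0.483]
ft_force: [0.4, -0.2, 1.3]
opening: 0.0003
```

Request:
{"method": "servo_tool", "body": {
  "targets": [
    [[0, 0, -0.02, 0, 0, 0], [0, 0, 0, 0, 0, 0]]
  ]
}}

```text
time_s: 6.15
position: [0.6231, -0.0898, 0.0525]
eef_rot: [0.516, 0.483, -0.516, 0.483]
ft_force: [1.7, -1.2, 0.6]
opening: 0.0003
```

Request:
{"method": "servo_tool", "body": {
  "targets": [
    [[0, 0, -0.025, 0, 0, 0], [0, 0, 0, 0, 0, 0]]
  ]
}}

```text
time_s: 6.35
position: [0.623, -0.0898, 0.0514]
eef_rot: [0.516, 0.483, -0.516, 0.483]
ft_force: [0.4, -0.7, 1.5]
opening: -0.0001
```

Request:
{"method": "servo_tool", "body": {
  "targets": [
    [[0, 0, -0.025, 0, 0, 0], [0, 0, 0, 0, 0, 0]]
  ]
}}

```text
time_s: 6.55
position: [0.623, -0.0898, 0.0504]
eef_rot: [-0.516, -0.483, 0.516, -0.483]
ft_force: [0.5, -1.1, 0.9]
opening: -0.0
```

Request:
{"method": "servo_tool", "body": {
  "targets": [
    [[0, 0, -0.025, 0, 0, 0], [0, 0, 0, 0, 0, 0]]
  ]
}}

```text
time_s: 6.75
position: [0.6231, -0.0898, 0.0496]
eef_rot: [0.516, 0.483, -0.516, 0.483]
ft_force: [0.5, -1.5, 3.5]
opening: -0.0004
```

Request:
{"method": "servo_tool", "body": {
  "targets": [
    [[0, 0, -0.025, 0, 0, 0], [0, 0, 0, 0, 0, 0]]
  ]
}}

```text
time_s: 6.95
position: [0.6233, -0.0898, 0.0491]
eef_rot: [0.516, 0.483, -0.516, 0.483]
ft_force: [-1.7, -0.2, 11.6]
opening: -0.0001
```

```bash
python3 - <<'E'
from h import *
from cell import read_camera
cv2.imwrite("pics/w2.png",read_camera("wrist")[:,:,::-1])
im=read_camera("side")[155:275,190:360,::-1]
cv2.imwrite("pics/s2.png",cv2.resize(im,None,fx=4.7,fy=4.7,interpolation=cv2.INTER_CUBIC))
E
```

```text
(no output)
```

View pics/w2.png

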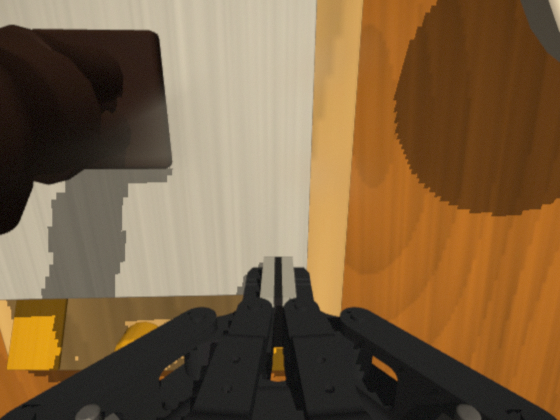

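View pics/s2.png

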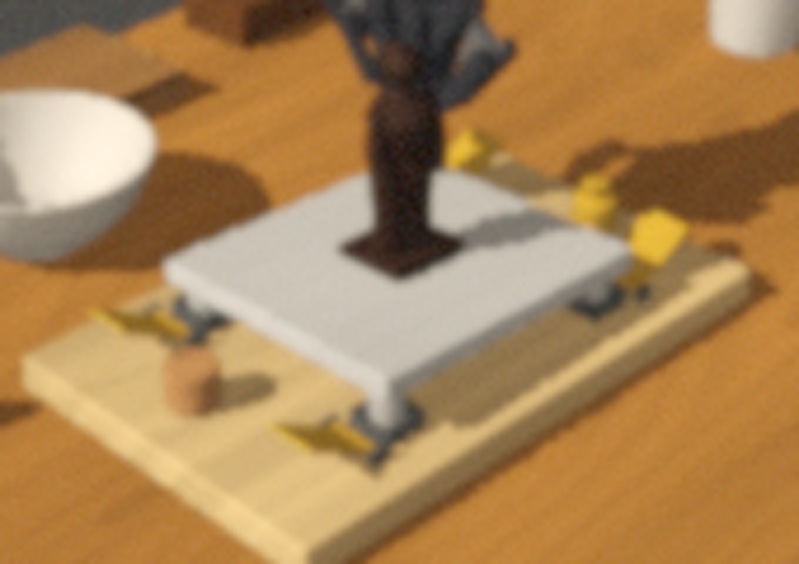

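The far-right corner sank about 5 mm at roughly 1–3 N and then bottomed out at 11.6 N. The side view shows the diagonal near-left corner rising from row 392 to row 380. So far-right is the one that gives. I'll release it and move over the far-right tab.

Request:
{"method": "servo_tool", "body": {
  "targets": [
    [[0, 0, 0.06, 0, 0, 0], [0, 0, 0.06, 0, 0, 0], [0, 0, 0.1, 0, 0, 0], [0, 0, 0.35, 0, 0, 0], [0, 0, 0.35, 0, 0, 0], [-0.03, -0.5, 0, 0, 0, 0], [-0.03, -0.5, 0, 0, 0, 0], [-0.04, -0.45, 0, 0, 0, 0], [0, 0, 0, 0, 0, 0], [0, 0, 0, 0, 0, 0]]
  ]
}}

```text
time_s: 8.05
position: [0.619, -0.1479, 0.0858]
eef_rot: [0.517, 0.483, -0.516, 0.483]
ft_force: [0.1, 1.0, -0.7]
opening: -0.0002
```

```bash
python3 - <<'E'
from h import *
from cell import read_camera
to(.066,-.134,.046)
im=read_camera("wrist"); cv2.imwrite("pics/w3.png",im[:,:,::-1])
print(proj("wrist",[list(b2w(.066,-.134))+[.043],list(b2w(.052,-.14))+[.046],list(b2w(.08,-.14))+[.046]]))
im=read_camera("side")[155:275,190:360,::-1]
cv2.imwrite("pics/s3.png",cv2.resize(im,None,fx=4.7,fy=4.7,interpolation=cv2.INTER_CUBIC))
E
```

```text
shift units [-0.01  0.02 -0.99] turn units [-0.    0.   -0.01] F [ 0.08  1.   -0.69] pos [ 0.619  -0.1479  0.0858] t 8.05
[[276.46355775 238.14036973]
 [252.99220137 249.35769162]
 [299.88160916 249.42802295]]
```

View pics/w3.png

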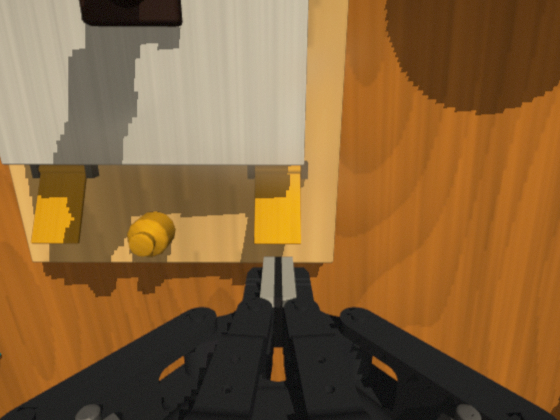

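View pics/s3.png

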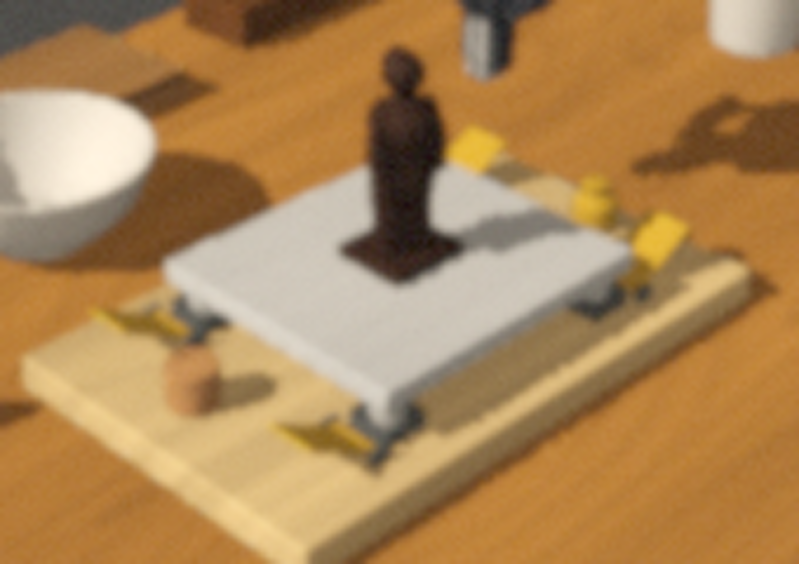

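The plate came back level (near-left corner back at row 392). The wrist view shows the far-right tab at columns 255–300 with its end at row 243, straight under the fingertips. The weight at (150,235) is clear. I'll press the tab.

Request:
{"method": "servo_tool", "body": {
  "targets": [
    [[0, 0, -0.35, 0, 0, 0], [0, 0, -0.35, 0, 0, 0], [0, 0, -0.2, 0, 0, 0], [0, 0, 0, 0, 0, 0]]
  ]
}}

```text
time_s: 8.55
position: [0.6183, -0.1476, 0.0476]
eef_rot: [-0.516, -0.484, 0.517, -0.483]
ft_force: [-0.5, 0.1, -0.5]
opening: 0.0001
```

Request:
{"method": "servo_tool", "body": {
  "targets": [
    [[0, 0, -0.05, 0, 0, 0], [0, 0, -0.05, 0, 0, 0], [0, 0, -0.05, 0, 0, 0], [0, 0, 0, 0, 0, 0]]
  ]
}}

```text
time_s: 8.95
position: [0.6191, -0.1486, 0.0438]
eef_rot: [-0.516, -0.483, 0.517, -0.483]
ft_force: [-0.9, -4.2, 4.9]
opening: -0.0004
```

Request:
{"method": "servo_tool", "body": {
  "targets": [
    [[0, 0, -0.05, 0, 0, 0], [0, 0, -0.05, 0, 0, 0], [0, 0, 0, 0, 0, 0]]
  ]
}}

```text
time_s: 9.25
position: [0.6192, -0.149, 0.0399]
eef_rot: [-0.516, -0.482, 0.517, -0.484]
ft_force: [-0.8, -4.3, 6.2]
opening: -0.0
```

Contact, and the leaf is yielding at about 6 N. I'll keep pressing.

Request:
{"method": "servo_tool", "body": {
  "targets": [
    [[0, 0, -0.05, 0, 0, 0], [0, 0, -0.05, 0, 0, 0], [0, 0, -0.05, 0, 0, 0], [0, 0, 0, 0, 0, 0]]
  ]
}}

```text
time_s: 9.65
position: [0.6194, -0.1488, 0.0339]
eef_rot: [-0.516, -0.482, 0.516, -0.484]
ft_force: [0.1, -2.8, 4.4]
opening: -0.0003
```

Request:
{"method": "servo_tool", "body": {
  "targets": [
    [[0, 0, -0.05, 0, 0, 0], [0, 0, -0.05, 0, 0, 0], [0, 0, 0, 0, 0, 0]]
  ]
}}

```text
time_s: 9.95
position: [0.6193, -0.1487, 0.0298]
eef_rot: [-0.516, -0.482, 0.516, -0.484]
ft_force: [0.8, -2.9, 3.0]
opening: -0.0001
```

Request:
{"method": "servo_tool", "body": {
  "targets": [
    [[0, 0, -0.025, 0, 0, 0], [0, 0, -0.025, 0, 0, 0], [0, 0, 0, 0, 0, 0]]
  ]
}}

```text
time_s: 10.25
position: [0.6193, -0.1486, 0.0278]
eef_rot: [0.516, 0.483, -0.516, 0.484]
ft_force: [-0.4, -3.1, 4.8]
opening: -0.0001
```

Request:
{"method": "servo_tool", "body": {
  "targets": [
    [[0, 0, -0.025, 0, 0, 0], [0, 0, -0.025, 0, 0, 0], [0, 0, 0, 0, 0, 0]]
  ]
}}

```text
time_s: 10.55
position: [0.6194, -0.1485, 0.0258]
eef_rot: [0.516, 0.483, -0.516, 0.484]
ft_force: [0.1, -3.9, 4.0]
opening: 0.0001
```

Request:
{"method": "servo_tool", "body": {
  "targets": [
    [[0, 0, -0.02, 0, 0, 0], [0, 0, 0, 0, 0, 0]]
  ]
}}

```text
time_s: 10.75
position: [0.6194, -0.1485, 0.0254]
eef_rot: [0.516, 0.483, -0.516, 0.484]
ft_force: [-1.8, -4.3, 11.5]
opening: -0.0001
```

Request:
{"method": "servo_tool", "body": {
  "targets": [
    [[0, 0, -0.025, 0, 0, 0], [0, 0, 0, 0, 0, 0], [0, 0, 0, 0, 0, 0]]
  ]
}}

```text
time_s: 11.05
position: [0.6196, -0.1485, 0.0251]
eef_rot: [0.516, 0.482, -0.516, 0.484]
ft_force: [-5.0, -3.4, 22.5]
opening: 0.0002
```

Hard stop at 22 N. I'll lift off, look, then press the far-right corner again to check it.

Request:
{"method": "servo_tool", "body": {
  "targets": [
    [[0, 0, 0.1, 0, 0, 0], [0, 0, 0.35, 0, 0, 0], [0, 0, 0.55, 0, 0, 0], [0, 0, 0.55, 0, 0, 0], [0.03, 0.5, 0, 0, 0, 0], [0.03, 0.5, 0, 0, 0, 0], [0.04, 0.46, 0, 0, 0, 0], [0, 0, 0, 0, 0, 0], [0, 0, 0, 0, 0, 0]]
  ]
}}

```text
time_s: 11.95
position: [0.6231, -0.0888, 0.0857]
eef_rot: [-0.516, -0.483, 0.516, -0.483]
ft_force: [-0.2, -0.5, -0.3]
opening: -0.0003
```

```bash
python3 - <<'E'
from h import *
from cell import read_camera
to(.066,-.076,.0555)
im=read_camera("side")[155:275,190:360,::-1]
cv2.imwrite("pics/s4.png",cv2.resize(im,None,fx=4.7,fy=4.7,interpolation=cv2.INTER_CUBIC))
E
```

```text
shift units [-0.01 -0.01 -0.76] turn units [ 0.    0.   -0.02] F [-0.18 -0.53 -0.33] pos [ 0.6231 -0.0888  0.0857] t 11.95
```

View pics/s4.png

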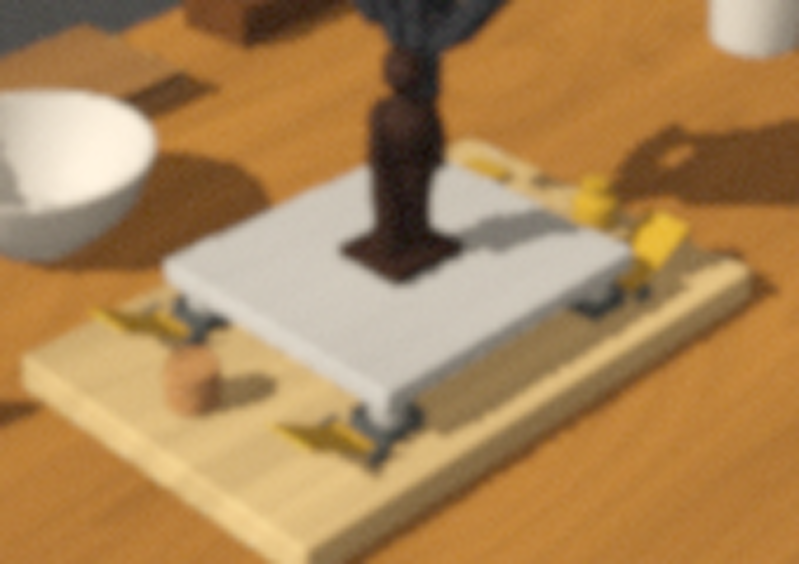

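The far-right shim now lies flat at (488,168). The other three are still bent up, and the plate, cork and weight are where they were. Now I press the corner to test it.

Request:
{"method": "servo_tool", "body": {
  "targets": [
    [[0, 0, -0.35, 0, 0, 0], [0, 0, -0.3, 0, 0, 0], [0, 0, -0.1, 0, 0, 0], [0, 0, -0.025, 0, 0, 0], [0, 0, 0, 0, 0, 0]]
  ]
}}

```text
time_s: 12.5
position: [0.6223, -0.0897, 0.0539]
eef_rot: [-0.516, -0.483, 0.517, -0.483]
ft_force: [-1.9, -1.0, 2.1]
opening: 0.0
```

Request:
{"method": "servo_tool", "body": {
  "targets": [
    [[0, 0, -0.02, 0, 0, 0], [0, 0, 0, 0, 0, 0]]
  ]
}}

```text
time_s: 12.7
position: [0.6225, -0.0897, 0.0537]
eef_rot: [-0.516, -0.483, 0.517, -0.483]
ft_force: [-6.2, -1.3, 10.6]
opening: -0.0
```

It holds firm at 53.7 mm under 10.6 N. I'll retract and take a last look.

Request:
{"method": "servo_tool", "body": {
  "targets": [
    [[0, 0, 0.05, 0, 0, 0], [0, 0, 0.4, 0, 0, 0], [0, 0, 0.8, 0, 0, 0], [0, 0, 0.8, 0, 0, 0], [0, 0, 0.8, 0, 0, 0], [0, 0, 0.8, 0, 0, 0], [0, -0.8, 0.3, 0, 0, 0], [0, -0.8, 0, 0, 0, 0], [0, -0.8, 0, 0, 0, 0], [0, -0.8, 0, 0, 0, 0], [0, -0.8, 0, 0, 0, 0], [0, -0.8, 0, 0, 0, 0], [0, 0, 0, 0, 0, 0], [0, 0, 0, 0, 0, 0]]
  ]
}}

```text
time_s: 14.1
position: [0.6228, -0.2817, 0.2123]
eef_rot: [0.517, 0.483, -0.516, 0.483]
ft_force: [0.5, -0.5, -0.3]
opening: 0.0
```

```bash
python3 - <<'E'
from h import *
from cell import read_camera
a=read_camera("top")[155:265,200:360,::-1]; b=read_camera("side")[155:275,190:360,::-1]
o=cv2.imread("pics/top0.png")[155:265,200:360]
cv2.imwrite("pics/end.png",np.vstack([cv2.resize(x,(440,300),interpolation=cv2.INTER_CUBIC) for x in (a,b)]))
E
```

```text
(no output)
```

View pics/end.png

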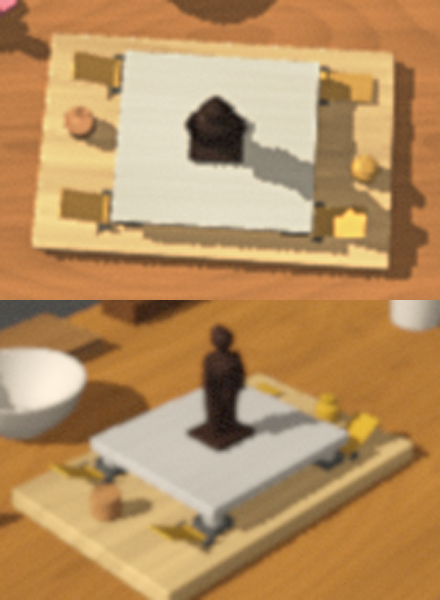

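The far-right shim is flat at (348,87) in the top view. The others are bent up, the plate is level and unshifted, and the robot is clear of everything.

```bash
python3 -c "
from cell import workorder; print(workorder.close_job())"
```

```text
the job is handed in; nothing more can be done
None
```

The far-right corner was the one that rocked. I pressed only its shim flat, and the plate now stands level and firm. The job was handed in at about 14 s.

- **Finding the corner:** The near-right corner stayed put under 9 N. The far-right corner sank about 5 mm at roughly 1–3 N, a little less than the 3–5 N stated, and came back level when let go. Having found it, I did not press the two left corners.
- **Pressing the shim:** The far-right shim gave at about 5–6 N and reached its stop with the fingertips at 25 mm. I held it there at 22 N.
- **Last checks:** Pressed again, the far-right corner held at 53.7 mm under 10.6 N. The last pictures show the other three shims bent up, and the plate, cork and weight where they were. No check failed.
- **A disagreement while measuring:** A rough side-camera estimate of the plate's centre was about 12 mm off the top view. I put it down to a hidden corner and used the top and wrist views, which agreed to within about 3 mm.

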